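# Hold back the tensioner arm of a tape feeder for the locking pin

## Robot

A 6-joint arm with a two-finger parallel gripper is mounted at the origin on a cart in front of the work surface, level with it; the furniture and walls round the work are solid. World frame = base frame: x ahead of the robot, y to its left, z up, the work surface at z = 0. Lengths are in mm, angles in degrees, forces in N, time in s.
With the tool pointing down it reaches from about 300 to 850 mm from the base axis. Payload 4.2 kg.
Tool frame: the origin (TCP) lies midway between the tips of the shut fingers; the grasp point (between the pads) lies 19 mm behind it (env.grasp_offset is the distance from the TCP to the grasp point, in mm); z points along the fingers, y is the line along which they close (so a half turn about z gives the same grasp; the last joint's range is limited). The gripper opens to 91 mm and grips with 3 to 60 N. Pads are 32 mm wide; open, the fingers measure 118 mm over their backs; the gripper's body (76 mm by 178 mm) begins 60 mm behind the grasp point.
Start: joints at [-67.724, 18.312, 89.639, -0, 72.044, -1.146], TCP at [228.572, -527.634, 213.976] pointing down, gripper open.
Joint ranges: [-177.97, 177.97], [-48.28, 115.42], [12.27, 149.76], [-77.06, 257.06], [2.81, 150.46], [-146.56, 146.56]. Speed limits (degrees/s): [147.25, 147.25, 180, 180, 180, 180].

## Interface

Orientations are given as [roll, pitch, yaw] about the fixed x, y, z axes, in that order (R = Rz(yaw) Ry(pitch) Rx(roll)).
In Python, from workcell import env, optics gives the robot as it stands. The module is installed in compiled form; this text tells all that it offers.
- The arm moves only by the tool send_rows, never from a script. Its argument "targets" is a list that holds one entry, the list of rows, each a list of 7 numbers: the turn, a rotation vector about the world's x, y, z scaled (see below), then the shift along the world's x, y, z scaled (see below), then the closure, from -1 (fully open) to 1 (shut). In form: [[[rx, ry, rz, x, y, z, gripper], ...]]. A call has 1 to 12 rows; each row shifts and turns the commanded pose from where the row before left it; what a row does not reach is not made up. The controller multiplies each number of a shift by 0.2 m and each number of a turn by pi/2 rad. A row lasts 1/10 s, in which the tool goes at most 50 mm and 8.59 degrees, less where a joint would pass 70% of its speed; a pose out of reach is approached as far as the arm can. A call with a number of a shift or a turn outside -1 to 1 is refused whole. A call with a gripper value outside its range is refused whole. The fingers move at their own pace and stop on an object; "grip_force" is the grip in N (left out, the last holds). Time passes only in rows, so rows that do not move let the fingers close. It gives the time, the measured TCP pose, the force, the opening and the grip force at its end, in the units of the state.
- env.state(): the state, without advancing time (a new reading comes with each control period).
- optics.grab_frame(name): name is "side" or "top" or "wrist"; returns (picture, depth): 384x512x3 uint8, red, green, blue; 384x512 float32, mm along the optical axis (not along the pixel's ray), 0 where there is no reading.
- optics.camera_info(name): a dict with "camera_matrix" (3x3 intrinsics, pixels), "R" (3x3) and "t" (3): a world point X has camera coordinates R X + t; the wrist camera has in their place "mount" (4x4, takes a point from camera to tool coordinates, whose origin is the TCP and whose axes are the flange's). Camera axes: x right, y down, z forward; pixel columns grow to the right and rows downward; lengths in mm; the calibration is good to about 2 mm. The wrist camera is an equidistant fisheye: a pixel r from the principal point sees the ray r / f radians off the axis. A picture is of the moment at which its call begins: read the wrist's pose just before it. camera_info takes no time and is no camera call.
- env.job_done(): hands the job in; it is judged then, once.
Trained networks look in the newest picture that a camera, given by its name, has taken for a name from the list of things; names that differ only in an ending like _2 or _b are one class to them, and where a whole thing is asked for, a point or a joint stands for the part that bears it (a point fixed in the world has none). Each returns a list of dicts, best first, with "conf" (0 to 1); they miss things now and then, are a little off and sometimes report something else, mostly with a low value. They report only what shows in the picture. A call takes as long as a camera call. They do not tell look-alikes from the thing itself.
- optics.silhouettes(camera, name): "mask" (384x512 bool, what is visible of it) and "at" ([column, row] in pixels, amid what is visible of it).
- optics.place_of(camera, name): "at" ([column, row] in pixels: a listed point, or the origin of a listed thing).
The state is a dict: "time_s": time; "qpos": joint angles; "qvel": joint speeds; "effort": joint torques, N m; "ee_pos": TCP position; "ee_rot": TCP orientation; "force": force on the tool from outside, world axes, zero at the start; "torque": the same for the moment, N m; "gripper_width": finger opening in mm; "gripper_force": force on a finger pad.
Only numpy, scipy, OpenCV 4.12 (cv2) and the standard library are available. Lean on these libraries where they do the work, as an engineer would, in place of code of your own. Each camera call takes 0.05 s, during which the arm holds its last target. There are 200 camera calls.

## Task

The tape feeder on the bench is due for a roll change. Fold its hinged cover up until it stands upright and leave it standing there; then, by its red thumb post, push the sprung tensioner arm away from the tape roll, past the click of its pawl and right on to its stop, and keep holding it against the stop so that I can slip the locking pin in: finish while still holding it, do not let go. Leave the tape roll on its turntable and do not disturb the things lying round the machine.

Things in the scene. Friction and masses are not known exactly. Their poses are not given: they have to be found in the camera images.
- feeder: the tape feeder, a heavy fixed machine: grey base plate (x -115 to +107, y -156 to +116 mm of its origin, top 18 mm above the bench), white sheet walls 78 mm high round its rear part (x above -40 mm); the front (-x, towards the robot) is open. Origin on the bench top, x towards the hinge at the rear, y left, z up. The turntable with the roll is centred 45 mm to the left (+y) of the origin
- cover (a joint): cover angle, rad: 0 closed (level), 1.57 upright, 1.95 end of travel leaning back. Flat white frame with clear window, 202 mm from hinge to front edge, 264 mm wide, 4 mm thick; closed it lies 81 to 86 mm above the bench over the mechanism. Stiff hinge: it stays where it is left; lifting takes about 5 N at the handle. Upright means within 10 degrees of 90
- cover_hinge (a point): the middle of the cover's hinge line, which runs along the feeder's y axis at its rear, 83.5 mm above the bench; a positive cover angle lifts the front edge up and over to the rear
- cover_handle (a point): the middle of the black bow handle on the cover's outer face near its front edge: a round bar, 10 mm diameter, along the feeder's y axis, straight for 88 mm, its centre 36 mm off the panel's middle plane and 187 mm from the hinge line measured along the panel. It can be pinched across from above and turns within the grip
- tension_arm (a joint): arm angle, rad, about its upright pivot: 0 at rest, rubber idler at the roll; grows counter-clockwise from above as the arm is pushed off the roll (post towards the feeder's -y). Takes about 3 N at the post at first, 10 N at the end, a few N more on the tooth (0.1 to 0.45). The pawl clicks at 0.54; let go, the arm springs back on to it, to 0.53. Stop at 0.64; at the stop means above 0.59
- pivot_pin (a point): the upright pivot axis of the tensioner arm (this point is 78 mm above the bench); at joint 0 the thumb post's axis stands 130 mm towards -x and 55 mm towards +y of it in the feeder's frame (141 mm away)
- thumb_post: the red upright thumb post at the free end of the tensioner arm, a freely revolving sleeve of 16 mm diameter and 37 mm height; origin at the centre of its foot, 37 mm above the bench, its top at 74 mm. Nothing stands within 35 mm of it when the cover is open, nor along its way
- pawl (a joint): lift of the brass pawl slider, m: 0 on the smooth rim of the arm's cam disc or dropped behind the tooth, up to 0.0055 on the tooth
- roll: the loose roll of white tape with a green core lying flat on the turntable over its black hub, 102 mm diameter, 30 mm high; origin at the centre of its underside, its top 52 mm above the bench
- glue_stick: a glue stick with blue label standing upright right of the feeder, 26 mm diameter, 83 mm high; origin at the centre of its underside
- beech_block: a beech pressing block lying right of the feeder, 50x120x35 mm, long along its y; origin at the centre of its underside
- weight: a turned steel paper weight right of the feeder, 58 mm diameter, 59 mm high; origin at the centre of its underside
- marker: a red marker pen lying left of the feeder, 16x128x17 mm, long along its y; origin at the centre of its underside
Not all that is in view belongs to the job. Leave any yellow look-alike of the roll alone.

How it is judged:
By the outcome, as a careful person would: the job done as asked, in the order asked, and still so for the second after the job is handed in, while the arm keeps its last pose, push and grip.
It also fails if it takes over 58 s, if anything falls off the work surface, if the arm or the gripper's body presses on something with over 40 N, if the wrist force passes 120 N, or if a joint passes its speed limit or range.

## Working session

There is one attempt and no reset: what is moved stays moved. The work goes in short steps, Python scripts to look and compute and a tool call to move; the robot and the scene stay as the last step left them, time stands still between calls to the robot, and variables do not carry over. Pictures are saved under pics/ and viewed, at most 10 in all, crops included, and the job is handed in when it is done.

Besides the shell and the picture viewer there is one more tool, called after ">>>" as name([rows], argument=value, ...), one row to a line, values as JSON. send_rows: Moves the arm, as the interface text tells. Its arguments: {"type":"object","properties":{"targets":{"type":"array"},"grip_force":{"type":"number"}},"required":["targets"]}

```bash
mkdir -p pics
cat > h.py <<'E'
import numpy as np, cv2
from workcell import env, optics
def ray(cam,uv):
    c=optics.camera_info(cam);K=np.array(c["camera_matrix"]);R=np.array(c["R"]);t=np.array(c["t"])
    d=R.T@np.linalg.inv(K)@np.array([uv[0],uv[1],1.]);return -R.T@t,d
def at_z(cam,uv,z):
    o,d=ray(cam,uv);return o+d*(z-o[2])/d[2]
def at_depth(cam,uv,dep):
    o,d=ray(cam,uv);return o+d*dep
def proj(cam,X):
    c=optics.camera_info(cam);p=np.array(c["R"])@np.array(X,float)+np.array(c["t"]);p=np.array(c["camera_matrix"])@p;return p[:2]/p[2]
E
python3 - <<'E'
from h import *
np.set_printoptions(precision=1,suppress=True)
print(env.state())
for cam in("top","side"):
    im,d=optics.grab_frame(cam);np.save(f"pics/{cam}d0.npy",d);cv2.imwrite(f"pics/{cam}0.png",im[:,:,::-1])
    print(cam,ray(cam,(256,192)))
    for n,z in(("cover_hinge",83.5),("cover_handle",119.5),("pivot_pin",78),("thumb_post",37),("roll",22),("feeder",0),("glue_stick",0),("beech_block",0),("weight",0),("marker",0)):
        for r in optics.place_of(cam,n)[:2]:
            print(n,np.array(r["at"]),round(r["conf"],2),at_z(cam,r["at"],z))
a=cv2.imread("pics/top0.png");b=cv2.imread("pics/side0.png")
cv2.imwrite("pics/both0.png",cv2.resize(np.vstack([a,b]),(400,600)) if 0 else cv2.resize(np.hstack([a,b]),(800,300)))
E
```

```text
{'time_s': 0.0, 'qpos': array([-67.7,  18.4,  89.7,  -0. ,  72. ,  -1.1]), 'qvel': array([ 0.1, -0. , -0.1, -0. ,  0. ,  0.1]), 'effort': array([ -0. , -41.2, -23.2,   0.1,   0. ,  -0. ]), 'ee_pos': array([ 228.4, -527.2,  213.1]), 'ee_rot': array([-179.9,   -0. ,   23.4]), 'force': array([-0.9, -0.7, -0.4]), 'torque': array([0., 0., 0.]), 'gripper_force': 0.0, 'gripper_width': 91.56655198172304}
top (array([ 376.1, -141.8, 1291.6]), array([ 0.1, -0. , -1. ]))
cover_hinge [225.4 157.2] 0.76 [653.  -61.4  83.5]
cover_handle [244.3 214.9] 0.56 [ 477.3 -121.5  119.5]
roll [320.  242.8] 0.75 [ 402.9 -353.1   22. ]
roll [310.7 131. ] 0.59 [ 757.1 -327.8   22. ]
feeder [228.4 193.1] 0.73 [556.1 -68.    0. ]
feeder [228.5 156.5] 0.58 [674.6 -65.7   0. ]
glue_stick [356. 200.] 0.68 [ 539.3 -473.2    0. ]
weight [341.9 169.5] 0.63 [ 637.4 -430.3    0. ]
marker [152.6 156.7] 0.65 [670.2 176.5   0. ]
side (array([-45.1, 683.5, 602.4]), array([ 0.5, -0.7, -0.4]))
cover_hinge [209.3 208.7] 0.97 [649.9 -62.   83.5]
cover_handle [276.6 197.8] 0.76 [ 503.2 -155.2  119.5]
cover_handle [272.2 232.9] 0.54 [413.9  -3.5 119.5]
thumb_post [271.4 233.5] 0.59 [ 492.3 -117.2   37. ]
thumb_post [285.5 191.5] 0.39 [ 599.4 -351.2   37. ]
roll [342.4 217.7] 0.7 [ 395.3 -324.8   22. ]
roll [235.4 246.4] 0.61 [543.4 -34.5  22. ]
feeder [239.7 245.1] 0.73 [560.6 -73.1   0. ]
beech_block [356.4 191.5] 0.59 [ 454.6 -552.5    0. ]
beech_block [211.7 209.1] 0.54 [ 754.1 -184.1    0. ]
weight [287.7 185.3] 0.69 [ 662.2 -464.8    0. ]
weight [354.7 190.4] 0.52 [ 462.7 -557.2    0. ]
marker [130.  278.7] 0.75 [675.5 188.    0. ]
```

Run:
```python
import cv2,numpy as np
a=cv2.imread("pics/top0.png")[90:300,110:400];b=cv2.imread("pics/side0.png")[130:340,100:390]
cv2.imwrite("pics/c0.png",cv2.resize(np.vstack([a,b])[:, :],None,fx=1.42,fy=1.42,interpolation=cv2.INTER_CUBIC))
```

```text
(no output)
```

View pics/c0.png

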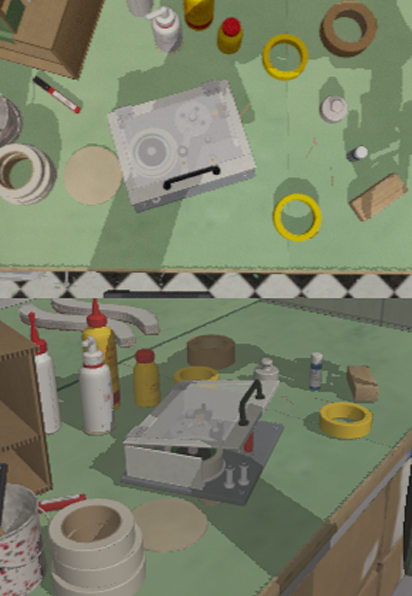

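The picture shows the feeder in the middle, with its cover's black bow handle at top pixel (244,215) and side pixel (277,203). Other things that could be mistaken for what I want:
- **Roll look-alikes:** yellow rings at top pixels (319,243) and (310,130), plus white rolls on the left at (126,212). The real roll is under the cover, near (216,197).
- **Red objects:** the thumb post is at side pixel (275,230). The red bottle cap and the marker are not it.

The cover may be slightly open, so I'll triangulate the handle.

Run:
```python
from h import *
np.set_printoptions(precision=1,suppress=True)
for cam,box in(("top",(215,205,275,230)),("side",(262,180,295,225))):
    im=cv2.imread(f"pics/{cam}0.png");d=np.load(f"pics/{cam}d0.npy")
    x0,y0,x1,y1=box
    m=np.zeros(d.shape,bool);m[y0:y1,x0:x1]=im[y0:y1,x0:x1].max(2)<60
    v,u=np.nonzero(m);P=np.array([at_depth(cam,(a,b),d[b,a]) for a,b in zip(u,v)])
    P=P[(P[:,2]>60)]
    print(cam,len(P));
    i=np.argsort(P[:,1]);print(np.c_[P[i]][::max(1,len(P)//20)])
# cover plane from top depth
im=cv2.imread("pics/top0.png");d=np.load("pics/topd0.npy")
Q=[]
for b in range(145,240,3):
    for a in range(185,292,3):
        if d[b,a]>0:
            p=at_depth("top",(a,b),d[b,a])
            if 70<p[2]<200:Q.append(p)
Q=np.array(Q);print(len(Q),Q.min(0),Q.max(0))
# z along x feeder
for y in (15,18,20):
  c,s=np.cos(np.radians(y)),np.sin(np.radians(y))
  X=(Q[:,:2]-[651,-62])@np.array([[c,-s],[s,c]])
  A=np.c_[X,np.ones(len(X))];w=np.ones(len(Q),bool)
  for _ in range(8):
    k=np.linalg.lstsq(A[w],Q[w,2],rcond=None)[0];w=abs(A@k-Q[:,2])<4
  print(y,k*[1000,1000,1],w.sum(),X[w].min(0),X[w].max(0))
for cam,(u,v) in(("top",(244.3,214.9)),("side",(276.6,200))): print(cam,ray(cam,(u,v)))
o1,d1=ray("top",(244.3,214.9));o2,d2=ray("side",(277,202))
s=np.linalg.lstsq(np.c_[d1,-d2],o2-o1,rcond=None)[0];print(o1+d1*s[0],o2+d2*s[1])
```

```text
top 134
[[ 489.7 -177.7  113.3]
 [ 493.  -174.1  138. ]
 [ 495.1 -171.1  144.7]
 [ 495.  -168.3  145.2]
 [ 492.  -162.7  146.5]
 [ 495.  -157.1  143.7]
 [ 491.2 -151.5  153.1]
 [ 491.4 -145.9  149.8]
 [ 485.8 -140.4  149.8]
 [ 485.7 -134.9  149.7]
 [ 485.6 -129.3  149.8]
 [ 477.5 -121.   146.4]
 [ 477.3 -115.5  147.6]
 [ 474.7 -109.9  144.6]
 [ 477.5 -104.3  143.6]
 [ 477.2  -98.8  146.5]
 [ 468.6  -90.7  148.8]
 [ 471.2  -85.1  149.1]
 [ 465.8  -79.6  146.8]
 [ 463.1  -76.8  145.8]
 [ 463.1  -74.1  145.6]
 [ 457.2  -72.1  109.8]
 [ 459.8  -66.5  112.3]]
side 157
[[ 491.  -171.   113.3]
 [ 493.1 -168.8  130.5]
 [ 486.1 -168.   113.1]
 [ 497.7 -166.5  132.9]
 [ 493.8 -165.1  131.7]
 [ 496.9 -160.1  149.4]
 [ 488.  -151.2  144.1]
 [ 484.7 -141.7  143.1]
 [ 487.1 -131.8  149. ]
 [ 478.5 -118.9  148.2]
 [ 476.9 -107.7  150.3]
 [ 473.7  -98.8  146.7]
 [ 469.2  -87.9  144.5]
 [ 466.5  -79.8  145.9]
 [ 472.   -75.4  146.1]
 [ 469.7  -72.1  142.9]
 [ 468.6  -70.7  122.8]
 [ 465.3  -69.8  142.5]
 [ 458.8  -69.   121.2]
 [ 467.1  -68.4  139.9]
 [ 460.9  -67.6  131.7]
 [ 465.8  -66.7  128. ]
 [ 461.5  -64.8  111.6]]
668 [ 427.8 -244.6   78.9] [684.2  49.3 150.2]
15 [-133.5   -6.1   84.8] 604 [-205.1 -144.1] [  8. 122.]
18 [-133.6    0.9   84.8] 604 [-200.3 -136.1] [  3.3 126.6]
20 [-133.5    5.6   84.8] 604 [-204.6 -134.9] [  6.2 131.3]
top (array([ 376.1, -141.8, 1291.6]), array([ 0.1,  0. , -1. ]))
side (array([-45.1, 683.5, 602.4]), array([ 0.5, -0.8, -0.4]))
[ 476.5 -121.6  128.4] [ 479.  -120.2  128.7]
```

The cover is ajar by 7.6°, with feeder yaw about 17.6°. Two measurements put the handle bar's centre near (479,-119,144), which matches the geometry. I'll go above it.

>>> send_rows([
  [[0,0,0.078,0.105,0.17,0.015,-1],[0,0,0.078,0.105,0.17,0.015,-1],[0,0,0.078,0.105,0.17,0.015,-1],[0,0,0.078,0.105,0.17,0.015,-1],[0,0,0.078,0.105,0.17,0.015,-1],[0,0,0.078,0.105,0.17,0.015,-1],[0,0,0.078,0.105,0.17,0.015,-0.5],[0,0,0.078,0.105,0.17,0.015,-0.3],[0,0,0.078,0.105,0.17,0.015,-0.2],[0,0,0.078,0.105,0.17,0.015,-0.2],[0,0,0.078,0.105,0.17,0.015,-0.2],[0,0,0.078,0.105,0.17,0.015,-0.2]],
], grip_force=15)

```text
time_s: 2.3
ee_pos: [481.3, -118.1, 250.3]
ee_rot: [180.0, 0.0, 108.0]
force: [0.4, -0.7, 0.0]
gripper_width: 55.1
gripper_force: 0.0
```

```bash
cat >> h.py <<'E'
def wray(uv,s):
    from scipy.spatial.transform import Rotation as Ro
    c=optics.camera_info("wrist");K=np.array(c["camera_matrix"]);M=np.array(c["mount"])
    x=np.array([(uv[0]-K[0,2])/K[0,0],(uv[1]-K[1,2])/K[1,1]]);r=np.hypot(*x)
    d=np.array([*(x/max(r,1e-9)*np.sin(r)),np.cos(r)])
    R=Ro.from_euler("xyz",s["ee_rot"],degrees=True).as_matrix()
    return R@M[:3,3]+s["ee_pos"],R@M[:3,:3]@d
def wat(uv,s,z):
    o,d=wray(uv,s);return o+d*(z-o[2])/d[2]
E
python3 - <<'E'
from h import *
np.set_printoptions(precision=1,suppress=True)
s=env.state();im,d=optics.grab_frame("wrist");cv2.imwrite("pics/w1.png",im[:,:,::-1])
print({k:s[k] for k in("time_s","qpos","ee_pos","ee_rot","gripper_width")})
for r in optics.place_of("wrist","cover_handle")[:3]: print(r,wat(r["at"],s,144))
for r in optics.silhouettes("wrist","cover_handle")[:1]:
    v,u=np.nonzero(r["mask"]);print(r["at"],len(u),u.min(),u.max(),v.min(),v.max())
E
```

```text
{'time_s': 2.3, 'qpos': array([-15.1,   9.8,  96. ,  -0. ,  74.2, -33.1]), 'ee_pos': array([ 481.3, -118.1,  250.3]), 'ee_rot': array([180.,   0., 108.]), 'gripper_width': 55.091907859263486}
{'at': [252.9, 195.9], 'conf': 0.98} [ 481.8 -121.2  144. ]
[310.7, 154.4] 28772 234 405 64 264
```

View pics/w1.png

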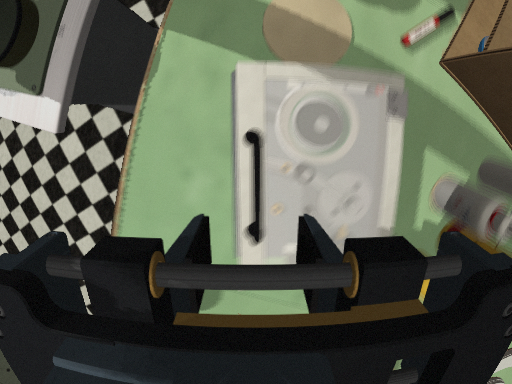

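The wrist view shows the handle bar from (252,135) to (253,235), parallel to the finger pads and midway between them. At z 144 that puts it at (482,-121), which agrees with the earlier measurement. I'll go down and pinch it.

>>> send_rows([
  [[0,0,0,0,-0.015,-0.1,-0.2],[0,0,0,0,0,-0.11,-0.2],[0,0,0,0,0,-0.11,-0.2],[0,0,0,0,0,-0.11,-0.2],[0,0,0,0,0,-0.1,-0.2],[0,0,0,0,0,-0.085,-0.2],[0,0,0,0,0,0,-0.2],[0,0,0,0,0,0,1],[0,0,0,0,0,0,1],[0,0,0,0,0,0,1],[0,0,0,0,0,0,1],[0,0,0,0,0,0,1]],
], grip_force=12)

```text
time_s: 3.65
ee_pos: [480.8, -122.7, 127.4]
ee_rot: [180.0, 0.0, 107.7]
force: [0.4, -0.4, 0.2]
gripper_width: 17.9
gripper_force: 0.0
```

>>> send_rows([
  [[0,0,0,0,0,0,1],[0,0,0,0,0,0,1],[0,0,0,0,0,0,1]],
], grip_force=12)

```text
time_s: 3.95
ee_pos: [483.0, -122.0, 127.3]
ee_rot: [179.7, 0.0, 107.6]
force: [5.5, 3.4, -2.5]
gripper_width: 9.4
gripper_force: 12.0
```

Run:
```python
import numpy as np
# path of the bar from 7.6 deg to 90, in steps; unit rows, world
yaw=np.radians(17.6);X=lambda t:-187*np.cos(t)+36*np.sin(t);Z=lambda t:187*np.sin(t)+36*np.cos(t)
th=np.radians(np.linspace(7.6,90,25))
for a,b in zip(th,th[1:]):
    dx=X(b)-X(a);print(round(np.degrees(b),1),np.round(np.array([dx*np.cos(yaw),dx*np.sin(yaw),Z(b)-Z(a)])/200,3))
```

```text
11.0 [0.019 0.006 0.054]
14.5 [0.022 0.007 0.052]
17.9 [0.025 0.008 0.051]
21.3 [0.028 0.009 0.049]
24.8 [0.03  0.01  0.047]
28.2 [0.033 0.01  0.045]
31.6 [0.036 0.011 0.043]
35.1 [0.038 0.012 0.041]
38.5 [0.04  0.013 0.038]
41.9 [0.042 0.013 0.036]
45.4 [0.044 0.014 0.033]
48.8 [0.046 0.015 0.03 ]
52.2 [0.048 0.015 0.027]
55.7 [0.049 0.016 0.024]
59.1 [0.051 0.016 0.021]
62.5 [0.052 0.016 0.018]
66.0 [0.053 0.017 0.015]
69.4 [0.053 0.017 0.011]
72.8 [0.054 0.017 0.008]
76.3 [0.054 0.017 0.005]
79.7 [0.054 0.017 0.001]
83.1 [ 0.054  0.017 -0.002]
86.6 [ 0.054  0.017 -0.006]
90.0 [ 0.054  0.017 -0.009]
```

>>> send_rows([
  [[0,0,0,0.024,0.008,0.054,1],[0,0,0,0.026,0.009,0.052,1],[0,0,0,0.028,0.009,0.051,1],[0,0,0,0.028,0.009,0.049,1],[0,0,0,0.03,0.01,0.047,1],[0,0,0,0.033,0.01,0.045,1],[0,0,0,0.036,0.011,0.043,1],[0,0,0,0.038,0.012,0.041,1],[0,0,0,0,0,0,1]],
], grip_force=15)

```text
time_s: 4.85
ee_pos: [528.6, -107.4, 205.8]
ee_rot: [-179.9, 0.1, 107.7]
force: [-5.9, -3.0, 7.1]
gripper_width: 9.8
gripper_force: 15.0
```

>>> send_rows([
  [[0,0,0,0.04,0.013,0.038,1],[0,0,0,0.042,0.013,0.036,1],[0,0,0,0.044,0.014,0.033,1],[0,0,0,0.046,0.015,0.03,1],[0,0,0,0.048,0.015,0.027,1],[0,0,0,0.049,0.016,0.024,1],[0,0,0,0.051,0.016,0.021,1],[0,0,0,0.052,0.016,0.018,1],[0,0,0,0,0,0,1]],
], grip_force=15)

```text
time_s: 5.75
ee_pos: [604.6, -83.3, 252.1]
ee_rot: [179.8, 0.1, 107.7]
force: [-3.1, -1.4, 6.7]
gripper_width: 9.5
gripper_force: 15.0
```

>>> send_rows([
  [[0,0,0,0.053,0.017,0.015,1],[0,0,0,0.053,0.017,0.011,1],[0,0,0,0.054,0.017,0.008,1],[0,0,0,0.054,0.017,0.005,1],[0,0,0,0.054,0.017,0.001,1],[0,0,0,0.054,0.017,-0.002,1],[0,0,0,0.054,0.017,-0.006,1],[0,0,0,0.045,0.014,-0.008,1],[0,0,0,0,0,0,1],[0,0,0,0,0,0,1]],
], grip_force=15)

```text
time_s: 6.75
ee_pos: [690.5, -55.9, 254.0]
ee_rot: [179.7, 0.0, 107.7]
force: [4.1, -0.2, 4.4]
gripper_width: 9.3
gripper_force: 15.0
```

Run:
```python
from h import *
np.set_printoptions(precision=1,suppress=True)
for cam in("top","side"):
    im,d=optics.grab_frame(cam);np.save(f"pics/{cam}d2.npy",d);cv2.imwrite(f"pics/{cam}2.png",im[:,:,::-1])
    for n,z in(("cover_hinge",83.5),("cover_handle",270),("pivot_pin",78),("thumb_post",37),("roll",22)):
        for r in optics.place_of(cam,n)[:2]:
            print(cam,n,np.array(r["at"]),round(r["conf"],2),at_z(cam,r["at"],z))
a=cv2.imread("pics/top2.png")[90:300,110:400];b=cv2.imread("pics/side2.png")[130:340,100:390]
cv2.imwrite("pics/c2.png",cv2.resize(np.vstack([a,b]),None,fx=1.42,fy=1.42,interpolation=cv2.INTER_CUBIC))
```

```text
top cover_hinge [225.8 156.2] 0.67 [656.1 -62.5  83.5]
top pivot_pin [245.9 170.6] 0.56 [ 614.  -123.4   78. ]
top thumb_post [239.7 219.5] 0.59 [ 470.2 -106.3   37. ]
top roll [318.6 244.8] 0.84 [ 396.8 -348.7   22. ]
top roll [310.7 129.7] 0.7 [ 761.4 -327.8   22. ]
side cover_hinge [211.1 207.7] 0.67 [649.8 -69.   83.5]
side cover_hinge [189.8 139.5] 0.24 [1091.9 -449.5   83.5]
side cover_handle [194.  138.9] 0.73 [678.1 -51.6 270. ]
side cover_handle [233.1 205.4] 0.46 [375.5 173.4 270. ]
side pivot_pin [234.5 207.3] 0.57 [ 608.6 -114.7   78. ]
side pivot_pin [192.6 139.9] 0.18 [1091.7 -464.2   78. ]
side thumb_post [272.9 236. ] 0.66 [ 482.3 -109.2   37. ]
side thumb_post [133.9 278.4] 0.63 [625.3 212.8  37. ]
side roll [338.8 219.8] 0.96 [ 398. -308.   22.]
side roll [238.5 193.2] 0.75 [ 728.7 -282.9   22. ]
```

View pics/c2.png

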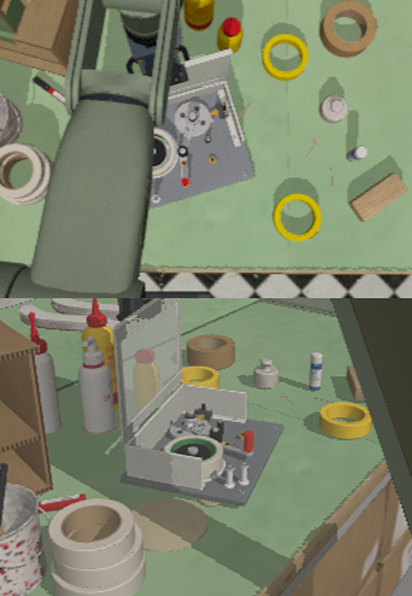

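The top view shows the red post at pixel (240,219) and the side view shows it at (275,231). The cover stands upright at about 91°, with the roll still on its turntable. I'll release the handle gently with a small opening, rise and back off.

>>> send_rows([
  [[0,0,0,0,0,0,0.7],[0,0,0,0,0,0,0.5],[0,0,0,0,0,0,0.5],[0,0,0,0,0,0,0.5],[0,0,0,0,0,0.05,0.5],[0,0,0,0,0,0.1,0.5],[0,0,0,0,0,0.1,0.5],[0,0,0,0,0,0.1,0.5]],
], grip_force=12)

```text
time_s: 8.15
ee_pos: [687.6, -56.8, 325.1]
ee_rot: [180.0, 0.0, 107.7]
force: [0.6, 0.1, 0.0]
gripper_width: 22.9
gripper_force: 0.0
```

>>> send_rows([
  [[0,0,0,-0.09,-0.02,0,0.5],[0,0,0,-0.12,-0.025,0,0.5],[0,0,-0.09,-0.12,-0.025,0,0.3],[0,0,-0.09,-0.12,-0.025,0,0.2],[0,0,-0.09,-0.12,-0.025,-0.02,0.15],[0,0,-0.09,-0.12,-0.025,-0.05,0.15],[0,0,-0.09,-0.12,-0.025,-0.08,0.15],[0,0,-0.09,-0.12,-0.025,-0.1,0.15],[0,0,-0.09,-0.12,-0.025,-0.1,0.15],[0,0,-0.09,-0.04,-0.025,-0.1,0.15],[0,0,-0.09,0,0,-0.1,0.15],[0,0,-0.09,0,0,-0.08,0.15]],
])

```text
time_s: 9.35
ee_pos: [469.3, -106.0, 197.6]
ee_rot: [180.0, -0.0, 26.3]
force: [-0.7, 0.1, 0.4]
gripper_width: 38.6
gripper_force: 0.0
```

>>> send_rows([
  [[0,0,-0.09,0,0,0,0.15],[0,0,0,0,0,0,0.15]],
])

```text
time_s: 9.55
ee_pos: [469.8, -105.9, 197.9]
ee_rot: [180.0, 0.0, 18.6]
force: [0.2, -0.1, 1.0]
gripper_width: 38.9
gripper_force: 0.0
```

Run:
```python
from h import *
np.set_printoptions(precision=1,suppress=True)
s=env.state();im,d=optics.grab_frame("wrist");cv2.imwrite("pics/w3.png",im[:,:,::-1])
print({k:s[k] for k in("time_s","qpos","ee_pos","ee_rot","gripper_width")})
for n,z in(("thumb_post",37),("pivot_pin",78),("roll",22)):
    for r in optics.place_of("wrist",n)[:3]: print(n,r,wat(r["at"],s,z))
hsv=cv2.cvtColor(im,cv2.COLOR_RGB2HSV);m=((hsv[...,0]<8)|(hsv[...,0]>172))&(hsv[...,1]>150)&(hsv[...,2]>80)
n,l,st,c=cv2.connectedComponentsWithStats(m.astype(np.uint8))
for i in range(1,n):
    if st[i,4]>30: print(st[i],c[i],wat(c[i],s,74))
for r in optics.silhouettes("wrist","thumb_post")[:2]: print(r["at"],r["conf"],r["mask"].sum())
```

```text
{'time_s': 9.55, 'qpos': array([-14.1,  10.6, 102.8,  -0. ,  66.6,  57.4]), 'ee_pos': array([ 469.8, -105.9,  197.9]), 'ee_rot': array([180. ,   0. ,  18.6]), 'gripper_width': 38.93886253934146}
thumb_post {'at': [252.4, 174.2], 'conf': 0.7} [ 477.1 -103.1   37. ]
pivot_pin {'at': [312.4, 56.3], 'conf': 0.55} [ 616.5 -118.1   78. ]
roll {'at': [482.0, 206.8], 'conf': 0.68} [ 544.6 -455.3   22. ]
roll {'at': [460.3, 38.9], 'conf': 0.63} [ 751.9 -312.    22. ]
[110   0  13  10  82] [116.3   3.6] [619.3  97.8  74. ]
[163  31  10   8  38] [168.2  34.7] [595.7  25.8  74. ]
[249 171  15  21 255] [256.2 181. ] [ 479.  -106.7   74. ]
[258.7, 179.6] 0.62 250
```

View pics/w3.png

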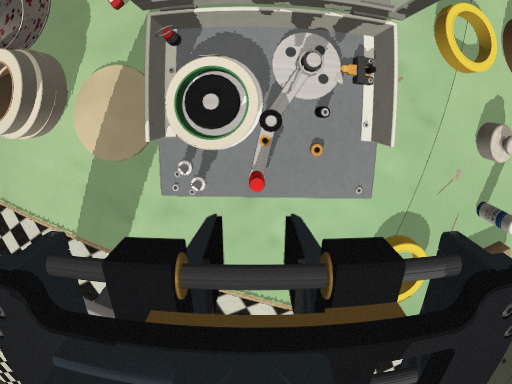

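The wrist view shows the red thumb post at (257,182), at the free end of the arm running from the pivot at (312,60). The roll is at (210,101). I'll check the post's position against the depth data.

Run:
```python
from h import *
np.set_printoptions(precision=1,suppress=True)
for cam,(x0,y0,x1,y1) in(("top",(230,210,250,228)),("side",(262,215,290,245))):
    im=cv2.imread(f"pics/{cam}2.png");d=np.load(f"pics/{cam}d2.npy")
    b,g,r=[im[...,i].astype(int) for i in range(3)];m=np.zeros(d.shape,bool);m[y0:y1,x0:x1]=((r>90)&(r>2*g)&(r>2*b))[y0:y1,x0:x1]
    v,u=np.nonzero(m);P=np.array([at_depth(cam,(a,c),d[c,a]) for a,c in zip(u,v)])
    print(cam,len(P),u.mean(),v.mean(),np.median(P,0),P.min(0),P.max(0),at_z(cam,(u.mean(),v.mean()),74),at_z(cam,(u.mean(),v.mean()),56))
```

```text
top 25 239.96 217.6 [ 472.  -108.    73.5] [ 466.7 -114.1   39.6] [ 481.1 -101.1   76.5] [ 473.1 -108.    74. ] [ 474.5 -107.5   56. ]
side 84 274.5595238095238 230.29761904761904 [ 473.1 -102.5   60.6] [ -45.1 -111.2   38.9] [482.2 683.5 602.4] [459.5 -81.8  74. ] [ 476.6 -107.8   56. ]
```

The post is at about (475,-107), and three measurements agree to within 3 mm. I'll descend around it with the fingers part open.

>>> send_rows([
  [[0,0,0,0.025,-0.005,-0.12,0.15],[0,0,0,0,0,-0.14,0.15],[0,0,0,0,0,-0.14,0.15],[0,0,0,0,0,-0.12,0.15],[0,0,0,0,0,-0.1,0.15],[0,0,0,0,0,-0.08,0.15],[0,0,0,0,0,-0.065,0.15],[0,0,0,0,0,0,0.4],[0,0,0,0,0,0,1],[0,0,0,0,0,0,1],[0,0,0,0,0,0,1],[0,0,0,0,0,0,1]],
], grip_force=15)

```text
time_s: 11.0
ee_pos: [475.6, -107.1, 45.5]
ee_rot: [179.9, -0.1, 18.6]
force: [0.3, -0.8, 3.1]
gripper_width: 15.5
gripper_force: 15.0
```

>>> send_rows([
  [[0,0,0,-0.002,-0.028,0,1],[0,0,0,-0.002,-0.028,0,1],[0,0,0,0.001,-0.028,0,1],[0,0,0,0.001,-0.028,0,1],[0,0,0,0.003,-0.028,0,1],[0,0,0,0.003,-0.028,0,1],[0,0,0,0.005,-0.028,0,1],[0,0,0,0.006,-0.028,0,1],[0,0,0,0.007,-0.027,0,1],[0,0,0,0.008,-0.027,0,1]],
], grip_force=20)

```text
time_s: 12.0
ee_pos: [480.8, -160.9, 45.2]
ee_rot: [-179.8, -0.1, 18.5]
force: [1.4, 9.2, 8.7]
gripper_width: 15.8
gripper_force: 20.0
```

>>> send_rows([
  [[0,0,0,0.009,-0.027,0.01,1],[0,0,0,0.01,-0.026,0,1],[0,0,0,0.011,-0.026,0,1],[0,0,0,0.012,-0.025,0,1],[0,0,0,0,0,0,1]],
], grip_force=20)

```text
time_s: 12.5
ee_pos: [488.6, -181.3, 45.5]
ee_rot: [-179.7, 0.0, 18.4]
force: [3.1, 11.0, -0.8]
gripper_width: 15.3
gripper_force: 20.0
```

>>> send_rows([
  [[0,0,0,0.012,-0.025,0,1],[0,0,0,0.013,-0.025,0,1],[0,0,0,0.007,-0.012,0,1],[0,0,0,0,0,0,1]],
], grip_force=20)

```text
time_s: 12.9
ee_pos: [494.5, -192.6, 45.5]
ee_rot: [-179.6, 0.0, 18.4]
force: [1.7, 14.0, 0.9]
gripper_width: 15.6
gripper_force: 20.0
```

>>> send_rows([
  [[0,0,0,0.007,-0.012,0,1],[0,0,0,0,0,0,1],[0,0,0,0,0,0,1]],
], grip_force=20)

```text
time_s: 13.2
ee_pos: [495.5, -194.2, 45.5]
ee_rot: [-179.5, 0.1, 18.4]
force: [2.0, 14.1, 0.8]
gripper_width: 15.7
gripper_force: 20.0
```

>>> send_rows([
  [[0,0,0,0.007,-0.012,0,1],[0,0,0,0,0,0,1],[0,0,0,0,0,0,1]],
], grip_force=20)

```text
time_s: 13.5
ee_pos: [495.7, -194.5, 45.4]
ee_rot: [-179.2, 0.1, 18.3]
force: [1.3, 19.5, 3.1]
gripper_width: 15.5
gripper_force: 20.0
```

The force rose to 19.5 N and the arm stopped moving, so the tensioner is on its stop. I'll check it with pictures, and check the cover too.

Run:
```python
from h import *
np.set_printoptions(precision=1,suppress=True)
im2,_=optics.grab_frame("wrist");im,d=optics.grab_frame("side")
for n in("thumb_post","cover_handle","pawl","roll"):
    for r in optics.place_of("side",n)[:2]: print(n,r)
h=optics.place_of("side","cover_handle");
if h: print(at_z("side",h[0]["at"],270))
b=cv2.resize(im[110:320,100:390],None,fx=1.77,fy=1.77,interpolation=cv2.INTER_CUBIC)
b=cv2.copyMakeBorder(b,0,max(0,384-b.shape[0]),0,0,cv2.BORDER_CONSTANT)[:384]
out=np.hstack([im2,b]);out=cv2.resize(out,(800,int(384*800/out.shape[1])));cv2.imwrite("pics/c4.png",out[:,:,::-1])
s=env.state();print(s["ee_pos"],s["force"],s["time_s"])
```

```text
cover_handle {'at': [191.2, 138.3], 'conf': 0.79}Traceback (most recent call last):
  File "<stdin>", line 5, in <module>
ValueError: it knows: beech_block, cover_handle, cover_hinge, feeder, glue_stick, marker, pivot_pin, roll, thumb_post, weight
```

Run:
```python
from h import *
np.set_printoptions(precision=1,suppress=True)
im2,_=optics.grab_frame("wrist");im,d=optics.grab_frame("side")
# cover panel plane from side depth -> angle
Q=np.array([at_depth("side",(a,c),d[c,a]) for c in range(135,225,3) for a in range(175,240,3) if d[c,a]>0])
f=np.array([[np.cos(.307),np.sin(.307)]]).T
x=((Q[:,:2]-[652,-63])@f)[:,0];w=(abs(x)<40)&(Q[:,2]>110)&(Q[:,2]<280);print(w.sum())
for _ in range(6):
    k=np.polyfit(Q[w,2]-83.5,x[w],1);w=(Q[:,2]>110)&(Q[:,2]<280)&(abs(x-np.polyval(k,Q[:,2]-83.5))<5)
print("cover lean back deg",np.degrees(np.arctan(k[0])),k,w.sum())
b=cv2.resize(im[110:320,100:390],None,fx=1.77,fy=1.77,interpolation=cv2.INTER_CUBIC)
b=cv2.copyMakeBorder(b,0,max(0,384-b.shape[0]),0,0,cv2.BORDER_CONSTANT)[:384]
out=np.hstack([im2,b]);out=cv2.resize(out,(800,int(384*800/out.shape[1])));cv2.imwrite("pics/c4.png",out[:,:,::-1])
s=env.state();print(s["ee_pos"],s["force"],s["time_s"])
```

```text
331
cover lean back deg -0.397057933377109 [-0.   0.9] 321
[ 495.6 -194.5   45.4] [-0.2 21.4  3.1] 13.8
```

View pics/c4.png

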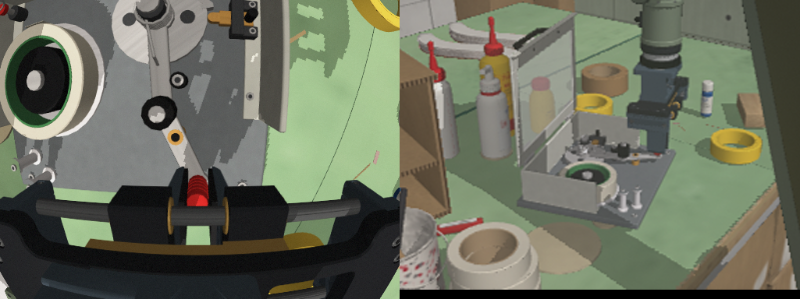

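The pictures show the post held between the fingers at (197,190), with the arm swung well off the roll. The roll is still on its turntable and the cover is upright to within 1°. Position and force are steady on the stop, so I'm handing in while holding.

```bash
python3 -c "
from workcell import env
print(env.job_done())"
```

```text
the job is handed in; nothing more can be done
None
```

The cover stands upright (within about 1° of 90°), and the gripper is still holding the tensioner arm by its red post against its stop with about 20 N. The roll is still on its turntable, nothing round the machine was touched, and I handed the job in at about 14 s.

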